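# Line up furniture feet by height on the riveter's feed rail

## Robot

A 6-joint arm with a two-finger parallel gripper is mounted at the origin on the work surface. World frame = base frame: x ahead of the robot, y to its left, z up, the work surface at z = 0. Lengths are in m, angles in rad, forces in N, time in s.
With the tool pointing down it reaches from about 0.225 to 0.875 m from the base axis. Payload 3.4 kg.
Tool frame: the origin (TCP) lies at the very end of the fingers, on their centre line; the grasp point (between the pads) lies 19 mm behind it; z points along the fingers, y is the line along which they close (so a half turn about z gives the same grasp; the last joint's range is limited). The gripper opens to 85 mm and grips with 20 to 120 N. Pads are 22 mm wide; open, the fingers measure 114 mm over their backs; the gripper's body (76 mm by 85 mm) begins 54 mm behind the grasp point. The pads swing forward as they close: fully open they stand 13 mm farther back than shut.
Start: joints at [1.209, 0.276, 1.505, -0, 1.361, -0.121], TCP at [0.137, 0.558, 0.231] pointing down, gripper open.
Joint ranges: [-2.89, 2.89], [-0.75, 2.08], [0.22, 2.7], [-1.18, 4.32], [0.11, 2.71], [-2.7, 2.7]. Speed limits (rad/s): [2.57, 2.57, 3.14, 3.14, 3.14, 3.14].

## Interface

Orientations are given as a unit quaternion [w, x, y, z].
In Python, from rig import manip gives the robot as it stands. The module is installed in compiled form; this text tells all that it offers.
- The arm moves only by the tool play_rows, never from a script. Its argument "motion" is a list of rows, each a list of 5 numbers: the shift along the tool's x, y, z in units of 40 mm (1.0 is 40 mm), then the turn about the tool's z in units of 10 degrees (1.0 is 10 degrees), then the finger opening in mm, from 0 to 85.4. A call has 1 to 5 rows; each row is the pose to reach, as a shift and turn from the pose commanded when the call began, along the tool's axes at that moment; what a row does not reach only later rows make up. A row lasts 1/8 s, in which the tool goes at most 62.5 mm and 10.7 degrees, less where a joint would pass 70% of its speed; a pose out of reach is approached as far as the arm can. A call with a gripper value outside its range is refused whole. The fingers move at their own pace and stop on an object; "newtons" is the grip in N (left out, the last holds). Time passes only in rows, so rows that repeat a pose let the fingers close. It gives the time, the measured TCP pose, the force, the opening and the grip force at its end, in the units of the state.
- manip.get_state(): the state, without advancing time (a new reading comes with each control period).
- manip.get_image(name): name is "scene" or "top" or "wrist"; returns a dict with "img" (420x560x3 uint8, red, green, blue), "range_z" (420x560 float32, m along the optical axis (not along the pixel's ray), 0 where there is no reading), "fx", "fy", "cx", "cy" (pixels), "R" (3x3) and "t" (3): a world point X has camera coordinates R X + t. Camera axes: x right, y down, z forward; pixel columns grow to the right and rows downward; lengths in m; the calibration is good to about 2 mm. A picture is of the moment at which its call begins.
- manip.sign_off(): hands the job in; it is judged then, once.
The state is a dict: "clock": time; "qpos": joint angles; "qd": joint speeds; "effort": joint torques, N m; "position": TCP position; "ee_rot": TCP orientation; "contact_force": force on the tool from outside, world axes, zero at the start; "moment": the same for the moment, N m; "width": finger opening in m; "gripper_force": force on a finger pad.
Only numpy, scipy, OpenCV 4.12 (cv2) and the standard library are available. Lean on these libraries where they do the work, as an engineer would, in place of code of your own. Each camera call takes 0.05 s, during which the arm holds its last target. There are 200 camera calls.

## Task

Line up the four aluminium furniture feet on the feed rail in order of height, each standing upright and centred on its own black pad: the tallest on the pad next to the upright stop plate, then steadily shorter, with the shortest on the pad farthest from the stop plate. Leave the green bottle standing where it is.

Things in the scene. Friction and masses are not known exactly. Their poses are not given: they have to be found in the camera images.
- foot_xl: the tallest of four loose furniture feet: an upright plain aluminium cylinder, diameter 34 mm, 76 mm high (with a thin black rubber sole, diameter 32 mm), carrying a thin dark threaded stud, diameter 8 mm, that stands 12 mm higher still (88 mm in all). Starts upright on the bench. Origin: centre of its underside, z up along its axis
- foot_l: the second tallest of four loose furniture feet: an upright plain aluminium cylinder, diameter 34 mm, 60 mm high (with a thin black rubber sole, diameter 32 mm), carrying a thin dark threaded stud, diameter 8 mm, that stands 12 mm higher still (72 mm in all). Starts upright on the bench. Origin: centre of its underside, z up along its axis
- foot_m: the second shortest of four loose furniture feet: an upright plain aluminium cylinder, diameter 34 mm, 44 mm high (with a thin black rubber sole, diameter 32 mm), carrying a thin dark threaded stud, diameter 8 mm, that stands 12 mm higher still (56 mm in all). Starts upright on the bench. Origin: centre of its underside, z up along its axis
- foot_s: the shortest of four loose furniture feet: an upright plain aluminium cylinder, diameter 34 mm, 28 mm high (with a thin black rubber sole, diameter 32 mm), carrying a thin dark threaded stud, diameter 8 mm, that stands 12 mm higher still (40 mm in all). Starts upright on the bench. Origin: centre of its underside, z up along its axis
- pad_a: one of the four alike fixed black rubber discs, diameter 56 mm, in a row 90 mm apart along the aluminium rail (a fixed bar 80 mm wide, 430 mm long, 10 mm high); its letter says nothing about its place in the row. Origin: centre of its underside, 10 mm above the bench; the disc is 3 mm thick, so a foot stands on it 13 mm above the bench. Its y axis runs along the rail, its x axis across it
- pad_b: one of the four alike fixed black rubber discs, diameter 56 mm, in a row 90 mm apart along the aluminium rail (a fixed bar 80 mm wide, 430 mm long, 10 mm high); its letter says nothing about its place in the row. Origin: centre of its underside, 10 mm above the bench; the disc is 3 mm thick, so a foot stands on it 13 mm above the bench. Its y axis runs along the rail, its x axis across it
- pad_c: one of the four alike fixed black rubber discs, diameter 56 mm, in a row 90 mm apart along the aluminium rail (a fixed bar 80 mm wide, 430 mm long, 10 mm high); its letter says nothing about its place in the row. Origin: centre of its underside, 10 mm above the bench; the disc is 3 mm thick, so a foot stands on it 13 mm above the bench. Its y axis runs along the rail, its x axis across it
- pad_d: one of the four alike fixed black rubber discs, diameter 56 mm, in a row 90 mm apart along the aluminium rail (a fixed bar 80 mm wide, 430 mm long, 10 mm high); its letter says nothing about its place in the row. Origin: centre of its underside, 10 mm above the bench; the disc is 3 mm thick, so a foot stands on it 13 mm above the bench. Its y axis runs along the rail, its x axis across it
- stop: the fixed upright steel stop plate across one end of the rail (either end: it changes), 80 mm wide across the rail, 10 mm thick, standing 50 mm high on the rail (the other end has only a 5 mm low strip). The centre of the nearest pad is 65 mm from it, the others 155, 245 and 335 mm. Origin: centre of its underside, 10 mm above the bench. Its y axis runs along the rail, its x axis across it
- bottle: bystander: a green bottle standing on the bench beside the rail's left (+y) end, diameter 62 mm, 170 mm high. Origin: centre of its underside
Things that resemble listed ones, but are neither listed nor needed, are in the scene too. Leave any orange or red look-alike of the foot_xl alone. What is shaped like the foot_l but red is not meant.

How it is judged:
At the end, for the whole second after the job is handed in: All four feet stand upright (within 0.1 rad), released and at rest on the pads, each within 12 mm of its pad's centre along the rail and across it, in order of height from the tallest beside the stop plate to the shortest farthest from it (horizontal distance between foot_xl and stop between 0.053 and 0.077 m and x of foot_xl in the frame of stop between -0.012 and 0.012 m and height (world z) of foot_xl between 0.009 and 0.017 m and angle between each of foot_xl, foot_l, foot_m, foot_s's own z axis and vertical below 0.1 rad and linear speed of each of foot_xl, foot_l, foot_m, foot_s below 0.02 m/s and horizontal distance between foot_l and stop between 0.143 and 0.167 m and x of foot_l in the frame of stop between -0.012 and 0.012 m and height (world z) of foot_l between 0.009 and 0.017 m and horizontal distance between foot_m and stop between 0.233 and 0.257 m and x of foot_m in the frame of stop between -0.012 and 0.012 m and height (world z) of foot_m between 0.009 and 0.017 m and horizontal distance between foot_s and stop between 0.323 and 0.347 m and x of foot_s in the frame of stop between -0.012 and 0.012 m and height (world z) of foot_s between 0.009 and 0.017 m); the robot touches nothing.
It fails at once if the bottle is moved by more than 30 mm or tipped (distance of bottle from where it was at the start of the episode above 0.03 m or angle between bottle's own z axis and vertical above 0.3 rad).
It also fails if it takes over 90 s, if anything falls off the work surface, if the arm or the gripper's body presses on something with over 40 N, if the wrist force passes 120 N, or if a joint passes its speed limit or range.

## Working session

There is one attempt and no reset: what is moved stays moved. The work goes in short steps, Python scripts to look and compute and a tool call to move; the robot and the scene stay as the last step left them, time stands still between calls to the robot, and variables do not carry over. Pictures are saved under pics/ and viewed, at most 14 in all, crops included, and the job is handed in when it is done.

Besides the shell and the picture viewer there is one more tool, called by a JSON object that holds its "name" and its "arguments", one argument or row to a line. play_rows: Moves the arm, as the interface text tells. Its arguments: {"type":"object","properties":{"motion":{"type":"array","items":{"type":"array","items":{"type":"number"}}},"newtons":{"type":"number"}},"required":["motion"]}

```bash
mkdir -p pics; python3 - <<'E'
from rig import manip
import cv2,numpy as np
s=manip.get_state();print(s['clock'],s['position'],s['ee_rot'],s['width'])
for n in("top","scene"):
    d=manip.get_image(n);cv2.imwrite(f"pics/{n}0.png",d['img'][:,:,::-1]);np.savez(f"{n}0.npz",**d)
    print(n,d['fx'],d['cx'],d['cy'],d['R'].round(3).tolist(),d['t'])
E
```

```text
0.0 [0.13691959 0.55790997 0.23043563] [-2.31311474e-04  1.20112941e-01  9.92759804e-01 -8.94153392e-04] 0.08548120086027658
top 448.5979768138906 279.6263305133135 203.16633500837202 [[0.054, -0.999, 0.005], [-0.978, -0.054, -0.203], [0.203, 0.006, -0.979]] [0.04593385 0.54203362 1.04052687]
scene 402.5384564952108 282.2146529820888 209.1719985736203 [[-0.764, 0.645, 0.009], [0.528, 0.634, -0.565], [-0.37, -0.427, -0.825]] [ 0.36093229 -0.33265178  1.13495439]
```

View pics/top0.png

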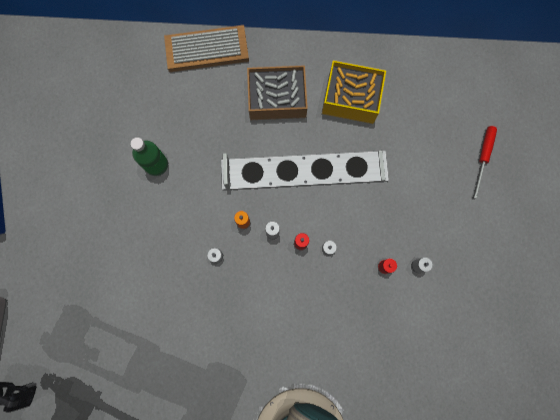

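View pics/scene0.png

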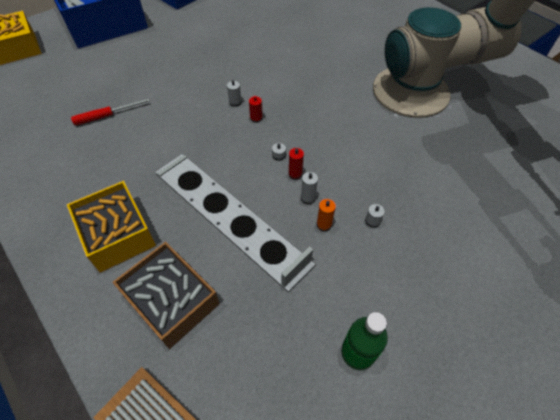

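The top view shows the stop plate at the rail's left (+y) end (226,170), with pads at columns 252, 287, 322 and 357. The four silver feet are at (272,229), (330,247), (214,256) and (425,265), with red and orange look-alikes among them. Next I'll measure positions with range.

```bash
cat > h.py <<'E'
import cv2,numpy as np
def cloud(d):
    v,u=np.mgrid[:420,:560];z=d['range_z']
    c=np.stack([(u-d['cx'])/d['fx']*z,(v-d['cy'])/d['fy']*z,z],-1)
    return (c-d['t'])@d['R']
def ray(d,u,v,h):
    r=d['R'].T@np.array([(u-d['cx'])/d['fx'],(v-d['cy'])/d['fy'],1]);o=-d['R'].T@d['t']
    return o+r*(h-o[2])/r[2]
E
python3 - <<'E'
from h import *
D={n:dict(np.load(n+"0.npz")) for n in("top","scene")}
px={'top':[(272,229),(330,247),(214,256),(425,265),(241,219),(302,241),(388,266),(150,155)],'scene':[(310,186),(279,151),(375,215),(234,95),(326,215),(296,162),(256,108),(363,340)]}
for n,d in D.items():
    P=cloud(d)
    print(n)
    for u,v in px[n]:
        w=P[v-30:v+31,max(u-30,0):u+31].reshape(-1,3); c=P[v,u]
        w=w[(np.hypot(*(w-c)[:,:2].T)<.035)&(w[:,2]>.012)]
        h=np.percentile(w[:,2],95); 
        # flat top: densest level
        hh,e=np.histogram(w[:,2],bins=np.arange(.01,.2,.004)); zt=e[hh.argmax()]
        t=w[abs(w[:,2]-zt-.002)<.006]
        m=lambda q:((q.max(0)+q.min(0))/2).round(4)
        print((u,v),len(w),'max',w[:,2].max().round(4),'p95',h.round(4),'zt',zt.round(3),len(t),m(t),'all',m(w))
    g=cv2.cvtColor(d['img'],cv2.COLOR_RGB2HSV)
    k=(g[...,2]<45)&(abs(P[...,2]-.013)<.012)
    for c in cv2.findContours(k.astype('uint8'),cv2.RETR_EXTERNAL,cv2.CHAIN_APPROX_NONE)[0]:
        if cv2.contourArea(c)>150:
            (u,v),ax,_=cv2.fitEllipse(c); print('pad',round(u,1),round(v,1),np.round(ax,1),ray(d,u,v,.013).round(4))
E
```

```text
top
(272, 229) 196 max 0.0907 p95 0.0823 zt 0.074 147 [0.4725 0.09   0.076 ] all [0.4724 0.09   0.052 ]
(330, 247) 155 max 0.0428 p95 0.034 zt 0.026 140 [ 0.4402 -0.0529  0.0277] all [ 0.4402 -0.0529  0.0288]
(214, 256) 175 max 0.0582 p95 0.0484 zt 0.042 146 [0.4053 0.2277 0.0443] all [0.4053 0.2271 0.0355]
(425, 265) 235 max 0.0742 p95 0.0642 zt 0.058 149 [ 0.4087 -0.276   0.06  ] all [ 0.4086 -0.2763  0.0433]
(241, 219) 212 max 0.0902 p95 0.0796 zt 0.074 147 [0.4947 0.1651 0.0757] all [0.4938 0.1651 0.0513]
(302, 241) 198 max 0.0903 p95 0.0811 zt 0.074 152 [0.4492 0.0188 0.0755] all [0.4489 0.0191 0.0512]
(388, 266) 218 max 0.0762 p95 0.066 zt 0.058 152 [ 0.4019 -0.1927  0.0601] all [ 0.4014 -0.1921  0.0451]
(150, 155) 849 max 0.1744 p95 0.1699 zt 0.166 129 [0.6337 0.4028 0.1678] all [0.6306 0.3948 0.0932]
pad 288.2 169.7 [16.1 18.1] [0.6367 0.0581 0.013 ]
pad 321.8 168.0 [18.1 18.8] [ 0.646  -0.0283  0.013 ]
pad 356.6 166.3 [18.1 19.1] [ 0.6555 -0.118   0.013 ]
scene
(310, 186) 418 max 0.0897 p95 0.0792 zt 0.074 159 [0.4746 0.0936 0.0756] all [0.4752 0.0937 0.0509]
(279, 151) 173 
[... 204 characters left out ...]
 max 0.075 p95 0.0626 zt 0.058 95 [ 0.4098 -0.2731  0.0599] all [ 0.4104 -0.2728  0.0442]
(326, 215) 438 max 0.0902 p95 0.079 zt 0.074 182 [0.496  0.1691 0.0757] all [0.4961 0.1692 0.0513]
(296, 162) 390 max 0.0898 p95 0.0793 zt 0.074 140 [0.45   0.0214 0.0756] all [0.4504 0.0217 0.0511]
(256, 108) 282 max 0.0741 p95 0.0647 zt 0.058 101 [ 0.4031 -0.1901  0.0599] all [ 0.4032 -0.1892  0.0431]
(363, 340) 1812 max 0.1743 p95 0.171 zt 0.17 305 [0.636  0.405  0.1702] all [0.6449 0.4055 0.0933]
pad 272.9 251.8 [21.4 24.2] [0.6262 0.1528 0.013 ]
pad 242.8 226.1 [19.7 23.3] [0.6362 0.0634 0.013 ]
pad 215.1 202.3 [17.8 22.5] [ 0.646 -0.026  0.013]
pad 189.6 180.2 [16.1 21.8] [ 0.6554 -0.1154  0.013 ]
```

```bash
cat >> h.py <<'E'
F=dict(xl=(.4735,.0918),s=(.441,-.051),m=(.406,.229),l=(.409,-.2745))
P=dict(xl=(.626,.1515),l=(.636,.062),m=(.646,-.0272),s=(.6555,-.1167))
ANG=np.arctan2(.0295,.268)
def plan(xy,z=None):
    from rig import manip
    from scipy.spatial.transform import Rotation as Ro
    s=manip.get_state();q=s['ee_rot'];R=Ro.from_quat([*q[1:],q[0]]).as_matrix()
    p=np.array(s['position']);t=np.array([*xy,p[2] if z is None else z])
    print('t',round(s['clock'],2),'pos',p.round(4),'q',np.round(s['qpos'],2),'turn',round(np.degrees(np.arctan2(R[1,1],R[0,1])-ANG)/10,2),'shift',((t-p)@R/.04).round(2), 'w',round(s['width'],4))
E
python3 -c "
from h import *
plan(F['m'],.13)"
```

```text
t 0.1 pos [0.137  0.558  0.2305] q [ 1.21  0.28  1.51 -0.    1.36 -0.12] turn 6.99 shift [-8.49 -6.38  2.52] w 0.0853
```

{"name": "play_rows", "arguments": {
  "motion": [
    [-8.5, -6.4, 1.5, 7, 60],
    [-8.5, -6.4, 1.5, 7, 60],
    [-8.5, -6.4, 1.5, 7, 60],
    [-8.5, -6.4, 1.5, 7, 60],
    [-8.5, -6.4, 1.5, 7, 60]
  ],
  "newtons": 40
}}

```text
clock: 0.72
position: [0.3336, 0.3171, 0.1873]
ee_rot: [0.0, 0.558, 0.83, 0.0]
contact_force: [0.4, 0.6, -1.1]
width: 0.0603
gripper_force: 0.0
```

```bash
python3 -c "
from h import *
plan(F['m'],.13)"
```

```text
t 0.72 pos [0.3336 0.3171 0.1873] q [0.61 0.13 1.81 0.   1.2  0.22] turn 1.59 shift [-2.72  0.84  1.43] w 0.0603
```

{"name": "play_rows", "arguments": {
  "motion": [
    [-2.7, 0.85, 1.4, 1.6, 60],
    [-2.7, 0.85, 1.4, 1.6, 60],
    [-2.7, 0.85, 1.4, 1.6, 60],
    [-2.7, 0.85, 1.4, 1.6, 60]
  ]
}}

```text
clock: 1.23
position: [0.4052, 0.2319, 0.1315]
ee_rot: [-0.001, 0.666, 0.746, -0.0]
contact_force: [0.6, 0.3, 0.7]
width: 0.0598
gripper_force: 0.0
```

```bash
python3 -c "
from h import *
plan(F['m'],.022)
from rig import manip
d=manip.get_image('wrist');np.savez('w0.npz',**d);cv2.imwrite('pics/w0.png',d['img'][:,:,::-1])
"
```

```text
t 1.23 pos [0.4052 0.2319 0.1315] q [0.37 0.2  1.88 0.   1.06 0.26] turn 0.02 shift [-0.08  0.01  2.74] w 0.0598
```

View pics/w0.png

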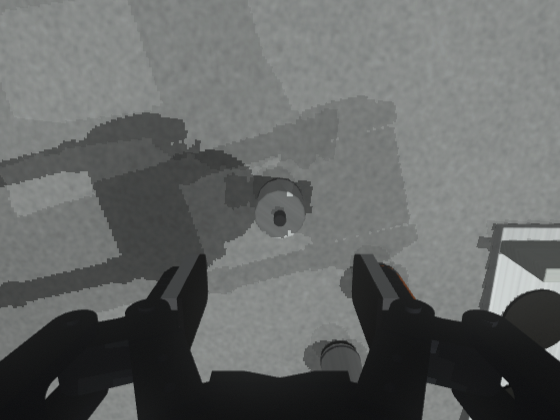

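The wrist view shows the foot at (280,213), centred between the fingers. I'll check its position with a ray and then descend.

```bash
python3 -c "
from h import *
d=dict(np.load('w0.npz'));print(ray(d,280,213,.044).round(4))
plan(F['m'],.012)"
```

```text
[0.4047 0.2286 0.044 ]
t 1.27 pos [0.4052 0.2326 0.1319] q [0.37 0.2  1.88 0.   1.06 0.26] turn 0.02 shift [-0.09  0.01  3.  ] w 0.0602
```

Agrees. Descend and grip.

{"name": "play_rows", "arguments": {
  "motion": [
    [-0.08, 0, 1.5, 0, 60],
    [-0.08, 0, 3, 0, 60],
    [-0.08, 0, 3, 0, 60],
    [-0.08, 0, 3, 0, 25],
    [-0.08, 0, 3, 0, 25]
  ]
}}

```text
clock: 1.9
position: [0.4078, 0.2301, 0.0143]
ee_rot: [0.001, 0.666, 0.746, 0.003]
contact_force: [-0.3, 0.8, 3.0]
width: 0.0331
gripper_force: 39.8
```

{"name": "play_rows", "arguments": {
  "motion": [
    [0, 0, 0, 0, 25],
    [0, 0, 0, 0, 25],
    [0, 0, -1.5, 0, 25],
    [0, 0, -3.5, 0, 25],
    [0, 0, -3.5, 0, 25]
  ]
}}

```text
clock: 2.52
position: [0.4086, 0.2298, 0.1573]
ee_rot: [0.003, 0.666, 0.746, 0.005]
contact_force: [0.6, -0.1, -2.2]
width: 0.0328
gripper_force: 40.4
```

```bash
python3 -c "
from h import *
plan(P['m'],.15)"
```

```text
t 2.52 pos [0.4086 0.2298 0.1573] q [ 0.36  0.17  1.85 -0.    1.11  0.25] turn 0.02 shift [-7.05  5.17  0.22] w 0.0328
```

{"name": "play_rows", "arguments": {
  "motion": [
    [-7.05, 5.15, 0.2, 0, 25],
    [-7.05, 5.15, 0.2, 0, 25],
    [-7.05, 5.15, 0.2, 0, 25],
    [-7.05, 5.15, 0.2, 0, 25],
    [-7.05, 5.15, 0.2, 0, 25]
  ]
}}

```text
clock: 3.15
position: [0.6189, -0.0028, 0.1461]
ee_rot: [0.001, 0.666, 0.746, 0.001]
contact_force: [0.6, 1.1, -1.4]
width: 0.0328
gripper_force: 40.5
```

```bash
python3 -c "
from h import *
plan(P['m'],.05)"
```

```text
t 3.15 pos [ 0.6189 -0.0028  0.1461] q [-0.12  0.4   1.54  0.    1.2  -0.23] turn 0.02 shift [-0.68  0.6   2.4 ] w 0.0328
```

{"name": "play_rows", "arguments": {
  "motion": [
    [-0.65, 0.6, 0, 0, 25],
    [-0.65, 0.6, 0.8, 0, 25],
    [-0.65, 0.6, 1.8, 0, 25],
    [-0.65, 0.6, 1.8, 0, 25]
  ]
}}

```text
clock: 3.65
position: [0.6417, -0.0241, 0.0705]
ee_rot: [-0.003, 0.666, 0.746, -0.002]
contact_force: [-0.1, 0.6, -0.8]
width: 0.0328
gripper_force: 40.5
```

```bash
python3 -c "
from h import *
from rig import manip
d=manip.get_image('wrist');np.savez('w1.npz',**d);cv2.imwrite('pics/w1.png',d['img'][:,:,::-1])
plan(P['m'],.028)"
```

```text
t 3.7 pos [ 0.6436 -0.0242  0.0726] q [-0.15  0.5   1.57  0.    1.08 -0.26] turn 0.02 shift [-0.08  0.05  1.12] w 0.0327
```

View pics/w1.png

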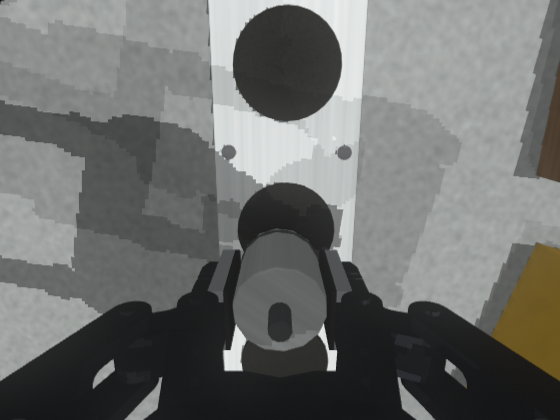

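```bash
python3 -c "
from h import *
d=dict(np.load('w1.npz'));print(ray(d,287,63,.013).round(4))
plan(P['m'],.028)"
```

```text
[0.6343 0.0619 0.013 ]
t 3.7 pos [ 0.6436 -0.0242  0.0726] q [-0.15  0.5   1.57  0.    1.08 -0.26] turn 0.02 shift [-0.08  0.05  1.12] w 0.0327
```

{"name": "play_rows", "arguments": {
  "motion": [
    [-0.08, 0.03, 0.6, 0, 25],
    [-0.08, 0.03, 1.0, 0, 25],
    [-0.08, 0.03, 1.12, 0, 25],
    [-0.08, 0.03, 1.12, 0, 25]
  ]
}}

```text
clock: 4.2
position: [0.6461, -0.0271, 0.0283]
ee_rot: [0.0, 0.666, 0.746, 0.0]
contact_force: [0.0, 0.8, -0.8]
width: 0.0329
gripper_force: 40.5
```

```bash
python3 -c "
from h import *
plan(P['m'],.028)"
```

```text
t 4.2 pos [ 0.6461 -0.0271  0.0283] q [-0.15  0.54  1.61  0.    0.98 -0.26] turn 0.02 shift [-0.   -0.    0.01] w 0.0329
```

Spot on. Release and rise.

{"name": "play_rows", "arguments": {
  "motion": [
    [0, 0, 0.03, 0, 25],
    [0, 0, 0.03, 0, 60],
    [0, 0, 0.03, 0, 60],
    [0, 0, -1, 0, 60],
    [0, 0, -2.5, 0, 60]
  ]
}}

```text
clock: 4.82
position: [0.6445, -0.0271, 0.1269]
ee_rot: [-0.002, 0.666, 0.746, -0.001]
contact_force: [0.9, -0.3, 0.0]
width: 0.06
gripper_force: 0.0
```

```bash
python3 -c "
from h import *
plan(F['l'],.13)"
```

```text
t 4.83 pos [ 0.6445 -0.0271  0.1269] q [-0.15  0.45  1.5   0.    1.2  -0.26] turn 0.02 shift [-5.48 -6.55 -0.05] w 0.06
```

{"name": "play_rows", "arguments": {
  "motion": [
    [-5.5, -6.55, -0.1, 0, 60],
    [-5.5, -6.55, -0.1, 0, 60],
    [-5.5, -6.55, -0.1, 0, 60],
    [-5.5, -6.55, -0.1, 0, 60],
    [-5.5, -6.55, -0.1, 0, 60]
  ]
}}

```text
clock: 5.45
position: [0.4296, -0.2553, 0.1319]
ee_rot: [0.001, 0.666, 0.746, 0.0]
contact_force: [1.0, -0.0, -0.9]
width: 0.0597
gripper_force: 0.0
```

{"name": "play_rows", "arguments": {
  "motion": [
    [0, 0, 0, 0, 60],
    [0, 0, 0, 0, 60]
  ]
}}

```text
clock: 5.7
position: [0.4311, -0.254, 0.1317]
ee_rot: [0.0, 0.666, 0.746, 0.0]
contact_force: [1.0, -0.2, -0.1]
width: 0.0599
gripper_force: 0.0
```

```bash
python3 -c "
from h import *
plan(F['l'],.025)"
```

```text
t 5.7 pos [ 0.4311 -0.254   0.1317] q [-0.67  0.24  1.82  0.    1.08 -0.78] turn 0.01 shift [-0.45 -0.61  2.67] w 0.0599
```

{"name": "play_rows", "arguments": {
  "motion": [
    [-0.45, -0.6, 0, 0, 60],
    [-0.45, -0.6, 1.2, 0, 60],
    [-0.45, -0.6, 2.4, 0, 60],
    [-0.45, -0.6, 2.65, 0, 60],
    [-0.45, -0.6, 2.65, 0, 60]
  ]
}}

```text
clock: 6.32
position: [0.41, -0.2739, 0.0254]
ee_rot: [-0.0, 0.665, 0.747, 0.0]
contact_force: [0.4, 0.5, 0.4]
width: 0.0598
gripper_force: 0.0
```

```bash
python3 -c "
from h import *
plan(F['l'],.025)"
```

```text
t 6.33 pos [ 0.41   -0.2739  0.0254] q [-0.73  0.37  1.97  0.    0.81 -0.85] turn 0.03 shift [-0.01 -0.03  0.01] w 0.0598
```

{"name": "play_rows", "arguments": {
  "motion": [
    [0, 0, 0, 0, 25],
    [0, 0, 0, 0, 25],
    [0, 0, 0, 0, 25],
    [0, 0, 0, 0, 25]
  ]
}}

```text
clock: 6.82
position: [0.4103, -0.2753, 0.0271]
ee_rot: [0.002, 0.666, 0.746, 0.0]
contact_force: [1.1, 1.6, 7.0]
width: 0.0331
gripper_force: 39.8
```

{"name": "play_rows", "arguments": {
  "motion": [
    [0, 0, -1.2, 0, 25],
    [0, 0, -2.4, 0, 25],
    [0, 0, -3.5, 0, 25],
    [0, 0, -3.5, 0, 25]
  ]
}}

```text
clock: 7.32
position: [0.4109, -0.2763, 0.1693]
ee_rot: [0.005, 0.666, 0.746, 0.0]
contact_force: [-0.7, 0.1, -1.3]
width: 0.0327
gripper_force: 40.3
```

```bash
python3 -c "
from h import *
plan(P['l'],.16)"
```

```text
t 7.33 pos [ 0.4109 -0.2763  0.1693] q [-0.73  0.2   1.78  0.    1.16 -0.85] turn 0.02 shift [7.77 6.54 0.22] w 0.0327
```

{"name": "play_rows", "arguments": {
  "motion": [
    [7.75, 6.55, 0.2, 0, 25],
    [7.75, 6.55, 0.2, 0, 25],
    [7.75, 6.55, 0.2, 0, 25],
    [7.75, 6.55, 0.2, 0, 25],
    [7.75, 6.55, 0.2, 0, 25]
  ]
}}

```text
clock: 7.95
position: [0.5823, -0.0128, 0.1576]
ee_rot: [-0.001, 0.666, 0.746, -0.001]
contact_force: [0.8, -0.3, -1.5]
width: 0.0335
gripper_force: 40.4
```

```bash
python3 -c "
from h import *
plan(P['l'],.16)"
```

```text
t 7.95 pos [ 0.5823 -0.0128  0.1576] q [-0.14  0.34  1.6  -0.    1.2  -0.25] turn 0.02 shift [ 1.71  1.55 -0.06] w 0.0335
```

{"name": "play_rows", "arguments": {
  "motion": [
    [1.7, 1.55, 0, 0, 25],
    [1.7, 1.55, 0, 0, 25],
    [1.7, 1.55, 1, 0, 25],
    [1.7, 1.55, 2, 0, 25],
    [1.7, 1.55, 2, 0, 25]
  ]
}}

```text
clock: 8.57
position: [0.6322, 0.0601, 0.0744]
ee_rot: [-0.004, 0.666, 0.746, -0.004]
contact_force: [0.9, 0.1, -1.2]
width: 0.0332
gripper_force: 40.5
```

```bash
python3 -c "
from h import *
plan(P['l'],.0405)"
```

```text
t 8.57 pos [0.6322 0.0601 0.0744] q [-0.01  0.49  1.58  0.    1.08 -0.13] turn 0.02 shift [0.04 0.11 0.85] w 0.0332
```

{"name": "play_rows", "arguments": {
  "motion": [
    [0.03, 0.04, 0.4, 0, 25],
    [0.03, 0.04, 0.8, 0, 25],
    [0.03, 0.04, 0.85, 0, 25],
    [0.03, 0.04, 0.85, 0, 25]
  ]
}}

```text
clock: 9.07
position: [0.638, 0.0612, 0.0454]
ee_rot: [0.0, 0.666, 0.746, 0.0]
contact_force: [0.2, -0.8, -2.0]
width: 0.0328
gripper_force: 40.5
```

```bash
python3 -c "
from h import *
plan(P['l'],.0405)"
```

```text
t 9.07 pos [0.638  0.0612 0.0454] q [-0.01  0.52  1.61  0.    1.01 -0.13] turn 0.02 shift [ 0.02 -0.05  0.12] w 0.0328
```

{"name": "play_rows", "arguments": {
  "motion": [
    [0, -0.03, 0.1, 0, 25],
    [0, -0.03, 0.13, 0, 25],
    [0, -0.03, 0.13, 0, 25]
  ]
}}

```text
clock: 9.45
position: [0.6367, 0.0612, 0.0402]
ee_rot: [0.0, 0.666, 0.746, 0.0]
contact_force: [-0.2, 0.1, -1.3]
width: 0.0329
gripper_force: 40.7
```

{"name": "play_rows", "arguments": {
  "motion": [
    [0, 0, 0, 0, 60],
    [0, 0, 0, 0, 60],
    [0, 0, -1, 0, 60],
    [0, 0, -2.5, 0, 60],
    [0, 0, -2.5, 0, 60]
  ]
}}

```text
clock: 10.07
position: [0.6406, 0.0612, 0.146]
ee_rot: [0.005, 0.666, 0.746, 0.004]
contact_force: [0.4, -0.3, -0.1]
width: 0.0598
gripper_force: 0.0
```

```bash
python3 -c "
from h import *
plan(F['xl'],.13)"
```

```text
t 10.07 pos [0.6406 0.0612 0.146 ] q [-0.01  0.43  1.49  0.    1.21 -0.13] turn 0.02 shift [ 1.23 -4.07  0.35] w 0.0598
```

{"name": "play_rows", "arguments": {
  "motion": [
    [1.25, -4.05, 0.2, 0, 60],
    [1.25, -4.05, 0.2, 0, 60],
    [1.25, -4.05, 0.2, 0, 60],
    [1.25, -4.05, 0.2, 0, 60]
  ]
}}

```text
clock: 10.58
position: [0.4651, 0.093, 0.1312]
ee_rot: [-0.002, 0.665, 0.746, -0.002]
contact_force: [1.4, -0.2, 0.9]
width: 0.0604
gripper_force: 0.0
```

```bash
python3 -c "
from h import *
plan(F['xl'],.035)"
```

```text
t 10.57 pos [0.4651 0.093  0.1312] q [ 0.05  0.21  1.87  0.    1.07 -0.06] turn 0.03 shift [-0.06  0.22  2.4 ] w 0.0604
```

{"name": "play_rows", "arguments": {
  "motion": [
    [-0.05, 0.1, 0, 0, 60],
    [-0.05, 0.1, 0.4, 0, 60],
    [-0.05, 0.1, 0.4, 0, 60]
  ]
}}

```text
clock: 10.95
position: [0.4752, 0.0906, 0.1151]
ee_rot: [-0.0, 0.666, 0.746, -0.0]
contact_force: [-0.4, -0.6, 0.1]
width: 0.0601
gripper_force: 0.0
```

```bash
python3 -c "
from h import *
plan(F['xl'],.035)"
```

```text
t 10.95 pos [0.4752 0.0906 0.1151] q [ 0.04  0.24  1.87 -0.    1.03 -0.07] turn 0.02 shift [ 0.03 -0.04  2.  ] w 0.0601
```

{"name": "play_rows", "arguments": {
  "motion": [
    [0.03, -0.03, 1, 0, 60],
    [0.03, -0.03, 2, 0, 60],
    [0.03, -0.03, 2, 0, 60],
    [0.03, -0.03, 2, 0, 25],
    [0.03, -0.03, 2, 0, 25]
  ]
}}

```text
clock: 11.58
position: [0.4745, 0.0921, 0.0376]
ee_rot: [0.001, 0.666, 0.746, 0.001]
contact_force: [-0.1, 0.2, -0.9]
width: 0.0335
gripper_force: 39.6
```

{"name": "play_rows", "arguments": {
  "motion": [
    [0, 0, 0, 0, 25],
    [0, 0, 0, 0, 25],
    [0, 0, 0, 0, 25]
  ]
}}

```text
clock: 11.95
position: [0.4745, 0.0921, 0.0376]
ee_rot: [0.002, 0.666, 0.746, 0.001]
contact_force: [-0.3, -0.0, 5.8]
width: 0.0334
gripper_force: 40.0
```

{"name": "play_rows", "arguments": {
  "motion": [
    [0, 0, -1.2, 0, 25],
    [0, 0, -2.4, 0, 25],
    [0, 0, -3.3, 0, 25],
    [0, 0, -3.3, 0, 25]
  ]
}}

```text
clock: 12.45
position: [0.4747, 0.0923, 0.171]
ee_rot: [0.002, 0.666, 0.746, 0.002]
contact_force: [-0.6, 0.5, -1.1]
width: 0.0335
gripper_force: 40.3
```

```bash
python3 -c "
from h import *
plan(P['xl'],.16)"
```

```text
t 12.45 pos [0.4747 0.0923 0.171 ] q [ 0.05  0.18  1.79  0.    1.16 -0.07] turn 0.02 shift [1.04 3.92 0.3 ] w 0.0335
```

{"name": "play_rows", "arguments": {
  "motion": [
    [1.05, 3.9, 0.2, 0, 25],
    [1.05, 3.9, 0.2, 0, 25],
    [1.05, 3.9, 0.2, 0, 25],
    [1.05, 3.9, 1.2, 0, 25],
    [1.05, 3.9, 2, 0, 25]
  ]
}}

```text
clock: 13.08
position: [0.6216, 0.1515, 0.0844]
ee_rot: [-0.002, 0.666, 0.746, -0.002]
contact_force: [-0.4, 0.6, -1.4]
width: 0.0328
gripper_force: 40.5
```

{"name": "play_rows", "arguments": {
  "motion": [
    [0, 0, 0, 0, 25],
    [0, 0, 0, 0, 25]
  ]
}}

```text
clock: 13.32
position: [0.6233, 0.1515, 0.0882]
ee_rot: [0.0, 0.666, 0.746, 0.0]
contact_force: [0.6, 0.8, -2.0]
width: 0.0334
gripper_force: 40.5
```

```bash
python3 -c "
from h import *
plan(P['xl'],.051)"
```

```text
t 13.32 pos [0.6233 0.1515 0.0882] q [0.13 0.48 1.56 0.   1.1  0.02] turn 0.02 shift [-0.01  0.07  0.93] w 0.0334
```

{"name": "play_rows", "arguments": {
  "motion": [
    [0, 0.07, 0.5, 0, 25],
    [0, 0.07, 0.85, 0, 25],
    [0, 0.07, 0.94, 0, 25],
    [0, 0.07, 0.94, 0, 25],
    [0, 0.07, 0.94, 0, 25]
  ]
}}

```text
clock: 13.95
position: [0.6264, 0.1518, 0.0511]
ee_rot: [0.0, 0.666, 0.746, 0.001]
contact_force: [0.0, -0.1, -0.8]
width: 0.0333
gripper_force: 40.8
```

{"name": "play_rows", "arguments": {
  "motion": [
    [0, 0, 0, 0, 60],
    [0, 0, 0, 0, 60],
    [0, 0, -1, 0, 60],
    [0, 0, -2.3, 0, 60],
    [0, 0, -2.3, 0, 60]
  ]
}}

```text
clock: 14.58
position: [0.6293, 0.1523, 0.1478]
ee_rot: [0.004, 0.666, 0.746, 0.004]
contact_force: [0.6, -0.1, 0.4]
width: 0.0598
gripper_force: 0.0
```

```bash
python3 -c "
from h import *
plan(F['s'],.13)"
```

```text
t 14.57 pos [0.6293 0.1523 0.1478] q [0.13 0.43 1.48 0.   1.22 0.02] turn 0.02 shift [-4.52 -5.26  0.39] w 0.0598
```

{"name": "play_rows", "arguments": {
  "motion": [
    [-4.5, -5.2, 0.2, 0, 60],
    [-4.5, -5.2, 0.2, 0, 60],
    [-4.5, -5.2, 0.2, 0, 60],
    [-4.5, -5.2, 0.2, 0, 60],
    [-4.5, -5.2, 0.2, 0, 60]
  ]
}}

```text
clock: 15.2
position: [0.4361, -0.0519, 0.1336]
ee_rot: [-0.001, 0.667, 0.745, -0.001]
contact_force: [0.8, 0.2, 0.6]
width: 0.06
gripper_force: 0.0
```

{"name": "play_rows", "arguments": {
  "motion": [
    [0, 0, 0, 0, 60]
  ]
}}

```text
clock: 15.32
position: [0.4379, -0.0513, 0.1339]
ee_rot: [-0.001, 0.667, 0.745, -0.0]
contact_force: [-0.6, 0.8, -0.3]
width: 0.0602
gripper_force: 0.0
```

```bash
python3 -c "
from h import *
plan(F['s'],.06)"
```

```text
t 15.32 pos [ 0.4379 -0.0513  0.1339] q [-0.27  0.16  1.93  0.    1.06 -0.39] turn 0.0 shift [-0.    0.08  1.85] w 0.0602
```

{"name": "play_rows", "arguments": {
  "motion": [
    [0, 0.05, 1, 0, 60],
    [0, 0.05, 2, 0, 60],
    [0, 0.05, 2.8, 0, 60],
    [0, 0.05, 2.8, 0, 60],
    [0, 0.05, 2.8, 0, 60]
  ]
}}

```text
clock: 15.95
position: [0.4428, -0.0501, 0.023]
ee_rot: [0.001, 0.666, 0.746, 0.0]
contact_force: [0.3, -0.1, -0.7]
width: 0.0598
gripper_force: 0.0
```

```bash
python3 -c "
from h import *
plan(F['s'],.006)"
```

```text
t 15.95 pos [ 0.4428 -0.0501  0.023 ] q [-0.27  0.31  2.07  0.    0.75 -0.38] turn 0.02 shift [-0.02 -0.05  0.42] w 0.0598
```

{"name": "play_rows", "arguments": {
  "motion": [
    [0, -0.03, 0.4, 0, 60],
    [0, -0.03, 0.4, 0, 60],
    [0, -0.03, 0.4, 0, 25],
    [0, -0.03, 0.4, 0, 25],
    [0, -0.03, 0.4, 0, 25]
  ]
}}

```text
clock: 16.58
position: [0.4414, -0.0507, 0.0076]
ee_rot: [0.001, 0.666, 0.746, 0.001]
contact_force: [-0.4, -0.0, 5.2]
width: 0.0329
gripper_force: 39.3
```

{"name": "play_rows", "arguments": {
  "motion": [
    [0, 0, 0, 0, 25],
    [0, 0, 0, 0, 25]
  ]
}}

```text
clock: 16.82
position: [0.4414, -0.0507, 0.0076]
ee_rot: [0.001, 0.666, 0.746, 0.001]
contact_force: [-0.3, 0.4, 5.4]
width: 0.0327
gripper_force: 39.3
```

{"name": "play_rows", "arguments": {
  "motion": [
    [0, 0, -1.2, 0, 25],
    [0, 0, -2.4, 0, 25],
    [0, 0, -3.3, 0, 25],
    [0, 0, -3.3, 0, 25]
  ]
}}

```text
clock: 17.32
position: [0.4427, -0.0511, 0.1417]
ee_rot: [0.004, 0.666, 0.746, 0.002]
contact_force: [-0.0, 0.4, -1.5]
width: 0.0325
gripper_force: 40.1
```

```bash
python3 -c "
from h import *
plan(P['s'],.13)"
```

```text
t 17.32 pos [ 0.4427 -0.0511  0.1417] q [-0.27  0.15  1.91  0.    1.07 -0.38] turn 0.02 shift [-2.23  5.1   0.34] w 0.0325
```

{"name": "play_rows", "arguments": {
  "motion": [
    [-2.25, 5.1, 0.3, 0, 25],
    [-2.25, 5.1, 0.3, 0, 25],
    [-2.25, 5.1, 0.3, 0, 25],
    [-2.25, 5.1, 0.3, 0, 25],
    [-2.25, 5.1, 2, 0, 25]
  ]
}}

```text
clock: 17.95
position: [0.6605, -0.1194, 0.0661]
ee_rot: [0.006, 0.666, 0.746, 0.003]
contact_force: [-0.8, -1.3, -2.5]
width: 0.0326
gripper_force: 40.2
```

{"name": "play_rows", "arguments": {
  "motion": [
    [0, 0, 0, 0, 25],
    [0, 0, 0, 0, 25]
  ]
}}

```text
clock: 18.2
position: [0.6531, -0.1168, 0.0641]
ee_rot: [-0.0, 0.666, 0.746, -0.0]
contact_force: [0.4, -0.4, 0.4]
width: 0.0327
gripper_force: 40.2
```

```bash
python3 -c "
from h import *
plan(P['s'],.021)"
```

```text
t 18.2 pos [ 0.6531 -0.1168  0.0641] q [-0.28  0.53  1.53  0.    1.08 -0.4 ] turn 0.02 shift [-0.    0.06  1.08] w 0.0327
```

{"name": "play_rows", "arguments": {
  "motion": [
    [0, 0.06, 0.6, 0, 25],
    [0, 0.06, 1, 0, 25],
    [0, 0.06, 1.09, 0, 25],
    [0, 0.06, 1.09, 0, 25],
    [0, 0.06, 1.09, 0, 25]
  ]
}}

```text
clock: 18.82
position: [0.6562, -0.1168, 0.0212]
ee_rot: [0.001, 0.666, 0.746, 0.0]
contact_force: [0.4, -0.9, -0.5]
width: 0.0326
gripper_force: 40.3
```

{"name": "play_rows", "arguments": {
  "motion": [
    [0, 0, 0, 0, 60],
    [0, 0, 0, 0, 60],
    [0, 0, -1, 0, 60],
    [0, 0, -2.3, 0, 60],
    [0, 0, -2.3, 0, 60]
  ]
}}

```text
clock: 19.45
position: [0.6591, -0.1175, 0.1176]
ee_rot: [0.005, 0.666, 0.746, 0.002]
contact_force: [0.4, 0.7, -0.8]
width: 0.06
gripper_force: 0.0
```

{"name": "play_rows", "arguments": {
  "motion": [
    [0, -4, -2, 0, 60],
    [0, -5, -2, 0, 60],
    [0, -5, -2, 0, 60],
    [0, -5, -2, 0, 60],
    [0, -5, -2, 0, 60]
  ]
}}

```text
clock: 20.08
position: [0.4553, -0.1392, 0.1927]
ee_rot: [0.0, 0.667, 0.745, 0.0]
contact_force: [0.8, 0.7, -0.1]
width: 0.0601
gripper_force: 0.0
```

```bash
python3 - <<'E'
from rig import manip
from h import *
F={}
for n in("top","scene"):
    d=manip.get_image(n);cv2.imwrite(f"pics/{n}1.png",d['img'][:,:,::-1]);C=cloud(d)
    for k,h in dict(xl=.076,l=.060,m=.044,s=.028).items():
        m=(np.hypot(C[...,0]-P[k][0],C[...,1]-P[k][1])<.035)&(C[...,2]>.028)
        q=C[m];t=q[abs(q[:,2]-h-.013)<.006]
        print(n,k,len(t),q[:,2].max().round(4),((t.max(0)+t.min(0))/2).round(4),'pad',P[k])
E
```

```text
top xl 137 0.1026 [0.6263 0.1503 0.0882] pad (0.626, 0.1515)
top l 137 0.0886 [0.6356 0.06   0.0727] pad (0.636, 0.062)
top m 134 0.0709 [ 0.6456 -0.0295  0.0571] pad (0.646, -0.0272)
top s 129 0.0552 [ 0.6557 -0.1179  0.0401] pad (0.6555, -0.1167)
scene xl 211 0.1034 [0.6272 0.152  0.0891] pad (0.626, 0.1515)
scene l 187 0.087 [0.6373 0.0619 0.0731] pad (0.636, 0.062)
scene m 162 0.0702 [ 0.6481 -0.0267  0.057 ] pad (0.646, -0.0272)
scene s 140 0.055 [ 0.6569 -0.1156  0.0404] pad (0.6555, -0.1167)
```

View pics/scene1.png

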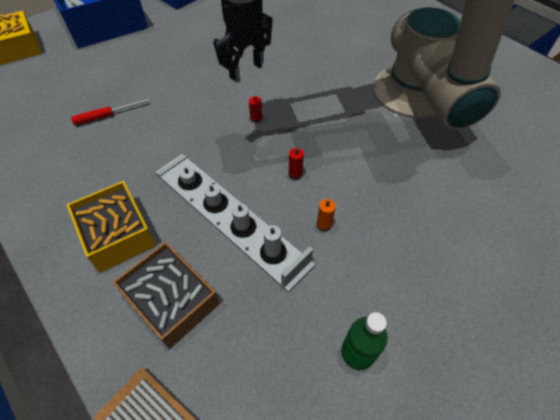

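View pics/top1.png

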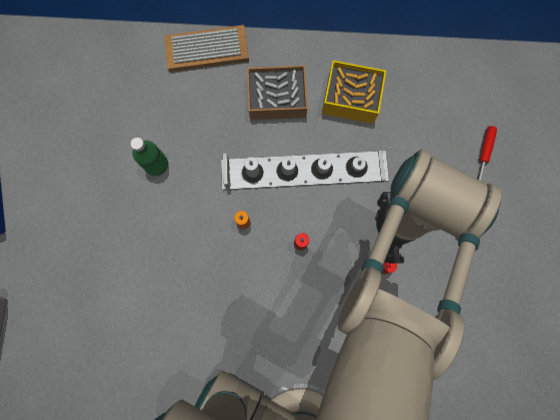

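Both views show the four feet upright and centred on their pads. The tallest is beside the stop (scene 273,245) and the shortest at the far end (188,178). The bottle hasn't moved and the gripper is clear.

```bash
python3 -c "
from rig import manip
print(manip.sign_off())"
```

```text
the job is handed in; nothing more can be done
None
```

I stood all four feet on the rail in order of height, tallest beside the stop plate. The cameras put each one within about 3 mm of its pad centre, the bottle is where it was, and the job was handed in at about 20 s of the 90 s allowed (no verdict was returned).

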